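Set the heating plate's regulator dial to the orange line and start it

ROBOT

A 7-joint arm with a two-finger parallel gripper is mounted at the origin on the work surface. World frame = base frame: x ahead of the robot, y to its left, z up, the work surface at z = 0. Lengths are in m, angles in rad, forces in N, time in s.
With the tool pointing down it reaches from about 0.35 to 0.9 m from the base axis. Payload 8.1 kg.
Tool frame: the origin (TCP) lies on the centre line of the jaws, within the pads' length; the fingertips stand 22 mm ahead of it and the grasp point (between the pads) lies 3 mm ahead of it (arm.finger_overhang is the distance from the TCP to the fingertips, in m); z points along the fingers, y is the direction in which the jaws open and shut (so a half turn about z gives the same grasp; the last joint's range is limited). The gripper opens to 92 mm and grips with 3 to 60 N. Pads are 19 mm wide; open, the fingers measure 130 mm over their backs; the gripper's body (75 mm by 190 mm) begins 47 mm behind the grasp point.
Start: joints at [-1.316, 0.434, 0.025, 1.573, -0.012, 1.134, -0.075], TCP at [0.219, 0.585, 0.249] pointing down, gripper open.
Joint ranges: [-2.62, 2.62], [-0.44, 2.09], [-1.27, 1.32], [0.08, 2.57], [-1.32, 4.46], [0.12, 2], [-2.74, 2.74]. Speed limits (rad/s): [2.22, 2.22, 3.01, 3.01, 3.14, 3.14, 3.14].

INTERFACE

Orientations are given as a rotation vector (axis times angle).
In Python, from cell import arm gives the robot as it stands. The module is installed in compiled form; this text tells all that it offers.
- The arm moves only by the tool step_arm, never from a script. Its argument "plan" is a list of rows, each an object of numbers: "wx", "wy", "wz": the turn, a rotation vector about the tool's x, y, z in units of 6 degrees (1.0 is 6 degrees); "tx", "ty", "tz": the shift along the tool's x, y, z in cm; "hand": the opening, from 0 (shut) to 1 (fully open). A call has exactly 10 rows; each row shifts and turns the commanded pose from where the row before left it, along the tool's axes as they then stand; what a row does not reach is not made up. A row lasts 1/12 s, in which the tool goes at most 41.7 mm and 7.16 degrees, less where a joint would pass 70% of its speed; a pose out of reach is approached as far as the arm can. A call is refused whole if a number of a shift passes 4.17 or a number of a turn 1, either way. A call with a gripper value outside its range is refused whole. The fingers move at their own pace and stop on an object; "force" is the grip in N (left out, the last holds). Time passes only in rows, so rows that do not move let the fingers close, or fill a call up. It gives the time, the measured TCP pose, the force and the opening at its end, in the units of the state.
- arm.observe(): the state, without advancing time (a new reading comes with each control period).
- arm.get_image(name): name is "scene" or "top"; returns (picture, depth): 480x640x3 uint8, red, green, blue; 480x640 float32, m along the optical axis (not along the pixel's ray), 0 where there is no reading.
- arm.calibration(name): a dict with "mtx" (3x3 intrinsics, pixels), "dist_coeffs" ([k1, k2, p1, p2, k3] as OpenCV has them; the pictures are not rectified), "R" (3x3) and "t" (3): a world point X has camera coordinates R X + t. Camera axes: x right, y down, z forward; pixel columns grow to the right and rows downward; lengths in m; the calibration is good to about 2 mm. A picture is of the moment at which its call begins. calibration takes no time and is no camera call.
- arm.sign_off(): hands the job in, once; it reports no verdict.
The state is a dict: "clock": time; "joints": joint angles; "dq": joint speeds; "joint_efforts": joint torques, N m; "position": TCP position; "ee_rot": TCP orientation; "force": force on the tool from outside, world axes, zero at the start; "ft_torque": the same for the moment, N m; "width": opening from 0.0 (shut) to 1.0 (fully open).
Only numpy, scipy, OpenCV 4.12 (cv2) and the standard library are available. Lean on these libraries where they do the work, as an engineer would, in place of code of your own. Each camera call takes 0.05 s, during which the arm holds its last target.

TASK

With the fingertips, push the big black regulator dial round by its finger notch until its white index line lines up with the orange line on the scale, and leave it there. Then press the green start button fully down and let it go. Leave the beaker, the coolant bottle and the rubber boot where they stand.

Things in the scene. Friction and masses are not known exactly. Their poses are not given: they have to be found in the camera images.
- regulator: Grey regulator box fixed to the bench, 200 (its x) x 300 (its y) x 70 mm high. Origin: centre of its underside; x points away from its robot-side face, y to the left, z up. On its flat top are the dial (axis at x 0, y -50 mm), a flat white scale plate of 88 mm radius with a thin black line every 10 degrees, and the start button (at x +30, y +100 mm).
- dial (a joint): Angle of the dial, rad, -1.9 to 1.9 (stops), growing clockwise seen from above. At 0 the index line points along the box's +x, the notch along its -x. A friction clutch (about 0.14 N m, so about 3 N of push in the notch) holds it where it is left. It always starts anticlockwise of the orange line.
- dial_axis (a point): Point on the dial's vertical axis, level with the dial's top, 28 mm above the box's top (98 mm above the bench). The dial is a black disc of 60 mm radius with a rim toothed in 10 degree steps, too wide to be gripped across.
- notch (a point): Middle of the finger notch's bare metal floor (8 mm above the box's top), 48 mm from the dial's axis, opposite the index line; turns with the dial. The notch is a cut-out open above and outwards, 34 to 60 mm from the axis, 20 mm deep below the dial's top; its side walls stand about 27 mm to either side of this point. Pushing a side wall turns the dial.
- index_tip (a point): Outer end of the white index line (4 mm wide, across the dial's top), 62 mm from the dial's axis, level with the dial's top; it turns with the dial.
- set_line (a joint): Angle of the orange set line, rad, same zero and sense as the dial's: lined up when the two joints read the same. It is flat on the scale plate, just outside the dial, and stays put.
- set_tip (a point): Where the index tip must come: in line with the orange set line (24 x 4.5 mm, flat on the scale plate, 64 to 88 mm from the dial's axis), at its inner end, 62 mm from the dial's axis, given at the height of the dial's top.
- start (a joint): Travel of the green start button, m: 0 up, 0.006 fully down. A spring (5 N when fully down) brings it back.
- start_top (a point): Centre of the top face of the green round start button (30 mm across, in a black housing), which is pressed straight down.
- beaker: Empty glass beaker, 86 mm across, 120 mm high, loose on the dark square heating plate (220 mm square, 101 mm high) to the left of the regulator. Origin: centre of its underside. Leave alone.
- coolant: White plastic bottle with a red cap, 68 mm across, 190 mm high, to the right of the regulator. Origin: centre of its underside. Leave alone.
- boot: Black ribbed rubber boot (bellows), 68 mm across, 64 mm high, beyond the regulator. Origin: centre of its underside. Leave alone.

How it is judged:
By the outcome, as a careful person would: the job done as asked, in the order asked, and still so for the second after the job is handed in, with the robot touching nothing.
It also fails if it takes over 48 s, if anything falls off the work surface, if the arm or the gripper's body presses on something with over 40 N, if the wrist force passes 120 N, or if a joint passes its speed limit or range.

## Working session

There is one attempt and no reset: what is moved stays moved. The work goes in short steps, Python scripts to look and compute and a tool call to move; the robot and the scene stay as the last step left them, time stands still between calls to the robot, and variables do not carry over. Pictures are saved under pics/ and viewed, and the job is handed in when it is done.

Besides the shell and the picture viewer there is one more tool, called by a JSON object that holds its "api" and its "payload". step_arm: Moves the arm, as the interface text tells. Its arguments: {"type":"object","properties":{"plan":{"type":"array"},"force":{"type":"number"}},"required":["plan"]}

```bash
mkdir -p pics
python3 - <<'E'
from cell import arm
import cv2
s=arm.observe();print(s['clock'],s['position'],s['ee_rot'],s['force'],s['width'],arm.finger_overhang)
import numpy as np
for n in('scene','top'):
    p,d=arm.get_image(n);cv2.imwrite(f'pics/{n}0.png',p[:,:,::-1]);np.savez(f'pics/{n}0.npz',p=p,d=d)
    c=arm.calibration(n);print(n,c)
E
```

```text
0.0 [0.21874545 0.58494089 0.24794123] [-5.59128399e-01 -3.09124366e+00  2.50631295e-03] [-0.07459568 -0.01192239  0.56631426] 1.0012621478602044 0.022
scene {'mtx': array([[557.5333607 ,   0.        , 322.816779  ],
       [  0.        , 557.5333607 , 239.76107512],
       [  0.        ,   0.        ,   1.        ]]), 'dist_coeffs': array([-0.04471492,  0.        ,  0.        ,  0.        ,  0.        ]), 'R': array([[ 0.41908703,  0.90793281, -0.00490582],
       [ 0.63224775, -0.29570466, -0.71611559],
       [-0.65163552,  0.29701306, -0.69796446]]), 't': array([-0.23455824, -0.31094091,  1.62062345])}
top {'mtx': array([[555.59942927,   0.        , 324.14720324],
       [  0.        , 555.59942927, 239.68415118],
       [  0.        ,   0.        ,   1.        ]]), 'dist_coeffs': array([-0.08325989,  0.        ,  0.        ,  0.        ,  0.        ]), 'R': array([[-0.00233881, -0.99960844, -0.02788351],
       [-0.98128575,  0.00766296, -0.19240467],
       [ 0.19254301,  0.02691169, -0.98091944]]), 't': array([-0.00838905,  0.58978161,  1.18880795])}
```

View pics/scene0.png

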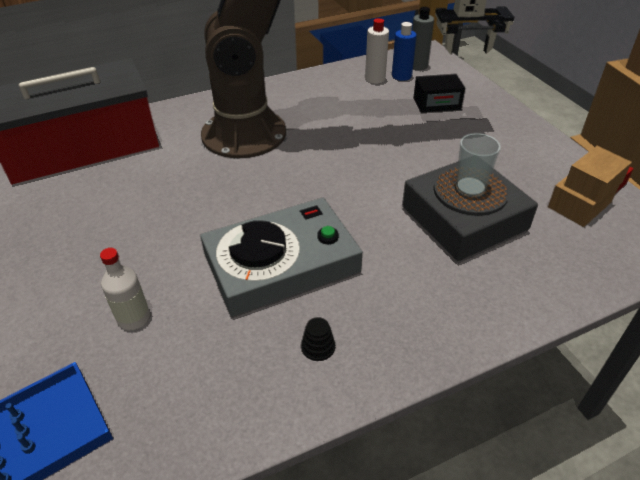

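View pics/top0.png

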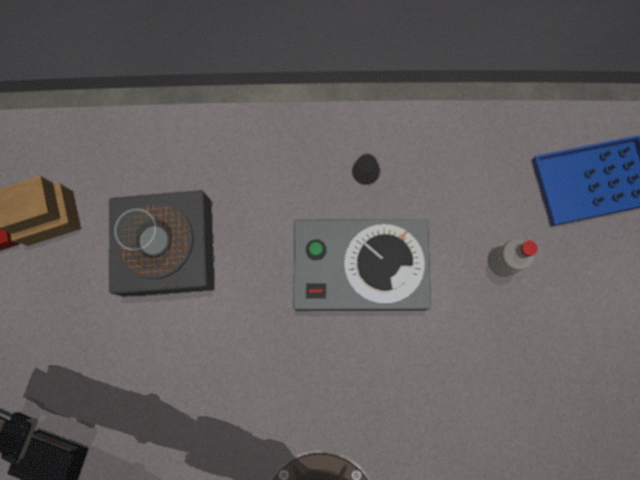

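The scene view shows the dial at about (258,243) and the orange line at (249,275). In the top view the dial is at about (384,262), the index tip at (363,240), the orange line at (405,234), the notch at (405,277) and the button at (316,249). Next I'll measure these precisely.

```bash
cat > h.py <<'E'
import cv2,numpy as np
from cell import arm
def ray(n,uv,z):
    c=arm.calibration(n)
    uv=np.asarray(uv,float).reshape(-1,1,2)
    q=cv2.undistortPoints(uv,c['mtx'],c['dist_coeffs']).reshape(-1,2)
    d=np.c_[q,np.ones(len(q))]@c['R']; o=-c['R'].T@c['t']
    return o+d*((z-o[2])/d[:,2])[:,None]
def px(n,X):
    c=arm.calibration(n)
    return cv2.projectPoints(np.asarray(X,float).reshape(-1,1,3),cv2.Rodrigues(c['R'])[0],c['t'],c['mtx'],c['dist_coeffs'])[0].reshape(-1,2)
def ortho(p,n,z,c,half,N=600):
    # rectified view of plane z: x up, y left
    g=(np.arange(N)+.5)/N*2-1
    X=c[0]-g[:,None]*half+0*g[None]; Y=c[1]-g[None]*half+0*g[:,None]
    m=px(n,np.stack([X,Y,X*0+z],-1).reshape(-1,3)).reshape(N,N,2).astype(np.float32)
    return cv2.remap(p,m[...,0],m[...,1],cv2.INTER_CUBIC)
E
python3 - <<'E'
from h import *
for n in('top','scene'):
    p=np.load(f'pics/{n}0.npz')['p'];hsv=cv2.cvtColor(p,cv2.COLOR_RGB2HSV)
    win=np.zeros(p.shape[:2],bool)
    if n=='top': win[215:315,290:435]=1
    else: win[200:310,200:362]=1
    H,S,V=[hsv[...,i].astype(int) for i in range(3)]
    def cen(m):
        k,l,st,ce=cv2.connectedComponentsWithStats((m&win).astype(np.uint8))
        return [(st[i][4],ce[i].round(2)) for i in range(1,k) if st[i][4]>3]
    g=cen((H>45)&(H<80)&(S>120)); o=cen((H<18)&(S>90)&(V>110)); 
    print(n,'green',g,'orange',o)
    w=cen((S<40)&(V>140));print('white',w)
    g=max(g,key=lambda a:a[0])[1]
    print('btn',ray(n,g,.08))
    for a in o: print('or',ray(n,a[1],.072))
    # plate ellipse: 
    m=((S<60)&(V>110)&win).astype(np.uint8)
    cs,_=cv2.findContours(m,cv2.RETR_EXTERNAL,cv2.CHAIN_APPROX_NONE)
    c=max(cs,key=cv2.contourArea);h=cv2.convexHull(c)
    P=ray(n,h.reshape(-1,2),.071)
    A=np.c_[2*P[:,:2],np.ones(len(P))];s=np.linalg.lstsq(A,(P[:,:2]**2).sum(1),rcond=None)[0]
    print('plate c',s[:2],np.sqrt(s[2]+s[0]**2+s[1]**2))
    for z in(.098,.071):
        im=ortho(p,n,z,s[:2],.1); cv2.imwrite(f'pics/o_{n}{int(z*1000)}.png',im[:,:,::-1])
E
```

```text
top green [(np.int32(115), array([315.27, 248.23]))] orange [(np.int32(18), array([403.28, 234.78])), (np.int32(37), array([315.54, 290.14]))]
white [(np.int32(2777), array([385.03, 266.24]))]
btn [[0.56628527 0.00754555 0.08      ]]
or [[ 0.59651613 -0.18706478  0.072     ]]
or [[0.47492625 0.00725092 0.072     ]]
plate c [ 0.53637341 -0.09447362] 0.192841180307894
scene green [(np.int32(141), array([327.47, 231.75]))] orange [(np.int32(19), array([310.63, 211.68])), (np.int32(25), array([247.72, 274.24]))]
white [(np.int32(14), array([202.79, 200.79])), (np.int32(1091), array([234.6 , 212.41])), (np.int32(6), array([228.  , 200.17])), (np.int32(7), array([297.57, 201.  ])), (np.int32(357), array([348.45, 209.36])), (np.int32(5), array([360.6, 214.8])), (np.int32(906), array([280.06, 257.64])), (np.int32(859), array([229.89, 252.62])), (np.int32(20), array([358.5, 228.1])), (np.int32(4), array([353.  , 226.25])), (np.int32(23), array([358.26, 236.26])), (np.int32(34), array([272.21, 242.59])), (np.int32(734), array([207.44, 286.19])), (np.int32(15), array([360.33, 279.53])), (np.int32(4), array([357.  , 278.75])), (np.int32(141), array([347.9 , 290.69])), (np.int32(14), array([358.93, 286.29])), (np.int32(334), array([321.77, 300.17])), (np.int32(5), array([330.8, 288.2])), (np.int32(7), array([360.43, 293.  ])), (np.int32(6), array([337.5 , 292.67])), (np.int32(8), array([305.25, 296.62])), (np.int32(8), array([341.88, 300.5 ])), (np.int32(20), array([358.9, 304.8])), (np.int32(12), array([288.25, 303.67])), (np.int32(7), array([284.29, 305.  ])), (np.int32(22), array([346.55, 306.82])), (np.int32(29), array([276.55, 308.17])), (np.int32(16), array([297.75, 307.88])), (np.int32(7), array([334.14, 307.71]))]
btn [[0.56031355 0.01120234 0.08      ]]
or [[0.4766762 0.0083143 0.072    ]]
or [[ 0.59743603 -0.1842926   0.072     ]]
plate c [ 0.48902396 -0.08099079] 0.19591595585452956
```

Run:
```python
from h import *
C={}
for n in('top','scene'):
    p=np.load(f'pics/{n}0.npz')['p']
    gray=p.min(2).astype(int)
    im=ortho(p,n,.071,(.535,-.147),.11)
    g=im.min(2); 
    m=(g>150).astype(np.uint8)
    k,l,st,ce=cv2.connectedComponentsWithStats(cv2.morphologyEx(m,cv2.MORPH_CLOSE,np.ones((15,15))))
    i=1+np.argmax(st[1:,4]); pts=cv2.findNonZero((l==i).astype(np.uint8))
    (x,y),r=cv2.minEnclosingCircle(pts)
    h=cv2.convexHull(pts); e=cv2.fitEllipse(h)
    f=.22/600
    def w(x,y): return (.535+.11-(y+.5)*f, -.147+.11-(x+.5)*f)
    print(n,'encl',w(x,y),r*f,'ell',w(*e[0]),np.array(e[1])*f/2)
    C[n]=w(*e[0])
    a=ortho(p,n,.071,(.535,-.147),.11,400);b=ortho(p,n,.098,(.535,-.147),.11,400)
    cv2.imwrite(f'pics/oo_{n}.png',np.hstack([a,b])[:,:,::-1])
```

```text
top encl (0.5341964619954427, -0.14326189778645831) 0.08809867706298828 ell (0.5341602406819661, -0.1431239501953125) [0.08754898 0.0878138 ]
scene encl (0.535688921101888, -0.14119689127604165) 0.08876669006347657 ell (0.5357337697347005, -0.14100046590169268) [0.088257   0.08847357]
```

```bash
python3 -c "
import cv2,numpy as np
cv2.imwrite('pics/oo.png',cv2.resize(np.vstack([cv2.imread('pics/oo_top.png'),cv2.imread('pics/oo_scene.png')]),(600,600),interpolation=cv2.INTER_AREA))"
```

```text
(no output)
```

View pics/oo.png

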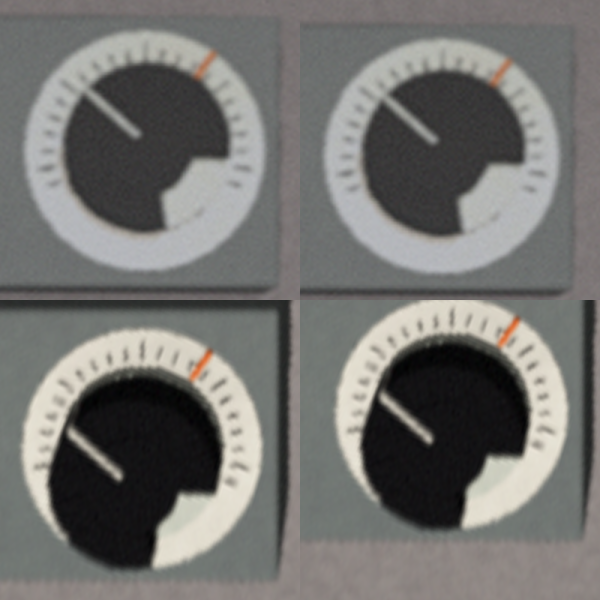

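```bash
cat >> h.py <<'E'
def measure(p,n,save=None):
    f=.22/600;c0=(.535,-.142)
    def w(q): q=np.asarray(q,float).reshape(-1,2); return np.c_[c0[0]+.11-(q[:,1]+.5)*f, c0[1]+.11-(q[:,0]+.5)*f]
    lo=ortho(p,n,.071,c0,.11); hi=ortho(p,n,.098,c0,.11)
    axis=np.array([.5349,-.1421]); axis=np.array({'top':[.5342,-.1431],'scene':[.5357,-.1410]}[n])
    hsv=cv2.cvtColor(lo,cv2.COLOR_RGB2HSV).astype(int)
    m=(hsv[...,0]<18)&(hsv[...,1]>90)&(hsv[...,2]>110)
    out={}
    if m.sum()>50:
        o=w(cv2.findNonZero(m.astype(np.uint8)))-axis; o=o[np.hypot(*o.T)>.06]; v=o.mean(0); out['orange']=np.degrees(np.arctan2(-v[1],v[0])).round(2)
    g=hi.min(2); yy,xx=np.mgrid[:600,:600]; W=w(np.c_[xx.ravel(),yy.ravel()])-axis
    r=np.hypot(*W.T).reshape(600,600)
    thr=110 if n=='top' else 110
    m=((g>thr)&(r<.058)).astype(np.uint8)
    k,l,st,ce=cv2.connectedComponentsWithStats(m); cand=[]
    for i in range(1,k):
        pts=cv2.findNonZero((l==i).astype(np.uint8))
        (c,(a,b),_)=cv2.minAreaRect(pts)
        if max(a,b)*f>.02 and min(a,b)*f<.010:
            P=w(pts)-axis; u,s,vt=np.linalg.svd(P-P.mean(0),full_matrices=False); d=vt[0]; mm=P.mean(0)
            if d@mm<0:d=-d
            cand.append((np.degrees(np.arctan2(-d[1],d[0])).round(2),np.degrees(np.arctan2(-mm[1],mm[0])).round(2),(np.hypot(*mm)*1e3).round(1)))
    out['index(dir,cen,r)']=cand
    if save: cv2.imwrite(save,cv2.resize(np.hstack([lo,hi]),(800,400))[:,:,::-1])
    return out
E
python3 - <<'E'
from h import *
for n in('top','scene'):
    p=np.load(f'pics/{n}0.npz')['p'];print(n,measure(p,n))
print('cap',ray('top',[529,248],.19),'beaker rim',ray('top',[135,230],.221),'base',ray('top',[153,240],.101))
d=np.load('pics/top0.npz')['d'];print('btn z')
c=arm.calibration('top')
for uv in [(315,248),(384,245),(300,280)]:
    q=cv2.undistortPoints(np.array(uv,float).reshape(1,1,2),c['mtx'],c['dist_coeffs']).ravel()
    print(uv,(np.array([*q,1])*np.median(d[uv[1]-1:uv[1]+2,uv[0]-1:uv[0]+2])-c['t'])@c['R'])
E
```

```text
top {'orange': np.float64(35.17), 'index(dir,cen,r)': [(np.float64(-48.44), np.float64(-47.63), np.float64(33.9))]}
scene {'orange': np.float64(35.35), 'index(dir,cen,r)': [(np.float64(-48.11), np.float64(-49.2), np.float64(34.6))]}
cap [[ 0.54355697 -0.42385295  0.19      ]] beaker rim [[0.58012517 0.36018388 0.221     ]] base [[0.58335988 0.3638933  0.101     ]]
btn z
(315, 248) [0.56428896 0.00752472 0.09389493]
(384, 245) [ 0.56869064 -0.14159439  0.09972677]
(300, 280) [0.49732307 0.04129061 0.07207316]
```

{"api": "step_arm", "payload": {"plan": [{"tx": -1.2, "ty": -1.4, "hand": 0}, {"tx": -2.4, "ty": -2.8, "hand": 0}, {"tx": -2.4, "ty": -2.8, "hand": 0}, {"tx": -2.4, "ty": -2.8, "hand": 0}, {"tx": -2.4, "ty": -2.8, "hand": 0}, {"tx": -2.4, "ty": -2.8, "hand": 0}, {"tx": -2.4, "ty": -2.8, "hand": 0}, {"tx": -2.4, "ty": -2.8, "hand": 0}, {"tx": -2.4, "ty": -2.8, "hand": 0}, {"tx": -2.4, "ty": -2.8, "hand": 0}], "force": 20}}

```text
invalid input at $.plan[0]: expected keys wx, wy, wz, tx, ty, tz, hand
```

{"api": "step_arm", "payload": {"plan": [{"wx": 0, "wy": 0, "wz": 0, "tx": -1.2, "ty": -1.4, "tz": 0, "hand": 0}, {"wx": 0, "wy": 0, "wz": 0, "tx": -2.4, "ty": -2.8, "tz": 0, "hand": 0}, {"wx": 0, "wy": 0, "wz": 0, "tx": -2.4, "ty": -2.8, "tz": 0, "hand": 0}, {"wx": 0, "wy": 0, "wz": 0, "tx": -2.4, "ty": -2.8, "tz": 0, "hand": 0}, {"wx": 0, "wy": 0, "wz": 0, "tx": -2.4, "ty": -2.8, "tz": 0, "hand": 0}, {"wx": 0, "wy": 0, "wz": 0, "tx": -2.4, "ty": -2.8, "tz": 0, "hand": 0}, {"wx": 0, "wy": 0, "wz": 0, "tx": -2.4, "ty": -2.8, "tz": 0, "hand": 0}, {"wx": 0, "wy": 0, "wz": 0, "tx": -2.4, "ty": -2.8, "tz": 0, "hand": 0}, {"wx": 0, "wy": 0, "wz": 0, "tx": -2.4, "ty": -2.8, "tz": 0, "hand": 0}, {"wx": 0, "wy": 0, "wz": 0, "tx": -2.4, "ty": -2.8, "tz": 0, "hand": 0}], "force": 20}}

```text
clock: 0.93
position: [0.3393, 0.2545, 0.2486]
ee_rot: [-0.559, -3.091, 0.0]
force: [0.8, -0.7, -0.5]
width: 0.324
```

{"api": "step_arm", "payload": {"plan": [{"wx": 0, "wy": 0, "wz": 0, "tx": -2.4, "ty": -2.8, "tz": 0, "hand": 0}, {"wx": 0, "wy": 0, "wz": 0, "tx": -2.4, "ty": -2.8, "tz": 0, "hand": 0}, {"wx": 0, "wy": 0, "wz": 0, "tx": -2.4, "ty": -2.8, "tz": 0, "hand": 0}, {"wx": 0, "wy": 0, "wz": 0, "tx": -2.4, "ty": -2.8, "tz": 0, "hand": 0}, {"wx": 0, "wy": 0, "wz": 0, "tx": -2.4, "ty": -2.8, "tz": 0, "hand": 0}, {"wx": 0, "wy": 0, "wz": 0, "tx": -2.4, "ty": -2.8, "tz": 0, "hand": 0}, {"wx": 0, "wy": 0, "wz": 0, "tx": -2.4, "ty": -2.8, "tz": 0, "hand": 0}, {"wx": 0, "wy": 0, "wz": 0, "tx": -2.4, "ty": -2.8, "tz": 0, "hand": 0}, {"wx": 0, "wy": 0, "wz": 0, "tx": -2.4, "ty": -2.8, "tz": 0, "hand": 0}, {"wx": 0, "wy": 0, "wz": 0, "tx": -2.4, "ty": -2.8, "tz": 0, "hand": 0}]}}

```text
clock: 1.77
position: [0.4661, -0.0917, 0.2487]
ee_rot: [-0.559, -3.092, -0.0]
force: [0.6, 0.4, 0.4]
width: 0.005
```

{"api": "step_arm", "payload": {"plan": [{"wx": 0, "wy": 0, "wz": 1, "tx": 0, "ty": 0, "tz": 0, "hand": 0}, {"wx": 0, "wy": 0, "wz": 1, "tx": 0, "ty": 0, "tz": 0, "hand": 0}, {"wx": 0, "wy": 0, "wz": 1, "tx": 0, "ty": 0, "tz": 0, "hand": 0}, {"wx": 0, "wy": 0, "wz": 1, "tx": 0, "ty": 0, "tz": 0, "hand": 0}, {"wx": 0, "wy": 0, "wz": 1, "tx": 0, "ty": 0, "tz": 0, "hand": 0}, {"wx": 0, "wy": 0, "wz": 1, "tx": 0, "ty": 0, "tz": 0, "hand": 0}, {"wx": 0, "wy": 0, "wz": 1, "tx": 0, "ty": 0, "tz": 0, "hand": 0}, {"wx": 0, "wy": 0, "wz": 1, "tx": 0, "ty": 0, "tz": 0, "hand": 0}, {"wx": 0, "wy": 0, "wz": 1, "tx": 0, "ty": 0, "tz": 0, "hand": 0}, {"wx": 0, "wy": 0, "wz": 1, "tx": 0, "ty": 0, "tz": 0, "hand": 0}]}}

```text
clock: 2.6
position: [0.4657, -0.0899, 0.2485]
ee_rot: [-2.036, -2.392, 0.0]
force: [1.0, -0.1, 0.1]
width: 0.006
```

{"api": "step_arm", "payload": {"plan": [{"wx": 0, "wy": 0, "wz": 1, "tx": 0, "ty": 0, "tz": 1, "hand": 0}, {"wx": 0, "wy": 0, "wz": 1, "tx": 0, "ty": 0, "tz": 1, "hand": 0}, {"wx": 0, "wy": 0, "wz": 1, "tx": 0, "ty": 0, "tz": 1, "hand": 0}, {"wx": 0, "wy": 0, "wz": 1, "tx": 0, "ty": 0, "tz": 1, "hand": 0}, {"wx": 0, "wy": 0, "wz": 1, "tx": 0, "ty": 0, "tz": 1, "hand": 0}, {"wx": 0, "wy": 0, "wz": 1, "tx": 0, "ty": 0, "tz": 1, "hand": 0}, {"wx": 0, "wy": 0, "wz": 1, "tx": 0, "ty": 0, "tz": 1, "hand": 0}, {"wx": 0, "wy": 0, "wz": 1, "tx": 0, "ty": 0, "tz": 1, "hand": 0}, {"wx": 0, "wy": 0, "wz": 0.6, "tx": 0, "ty": 0, "tz": 1, "hand": 0}, {"wx": 0, "wy": 0, "wz": 0, "tx": 0, "ty": 0, "tz": 0, "hand": 0}]}}

```text
clock: 3.43
position: [0.4648, -0.0895, 0.1571]
ee_rot: [-2.872, -1.271, 0.005]
force: [-0.5, 0.5, -0.4]
width: 0.005
```

```bash
cat >> h.py <<'E'
from scipy.spatial.transform import Rotation as Ro
def st():
    s=arm.observe();R=Ro.from_rotvec(s['ee_rot']).as_matrix();p=np.array(s['position'])
    print('t',s['clock'],'p',p.round(4),'yaz',np.degrees(np.arctan2(R[1,1],R[0,1])).round(2),'z',R[:,2].round(3),'F',np.round(s['force'],1),'w',round(s['width'],3),'j',np.round(s['joints'],2))
    return p,R
def to(g):
    p,R=st(); print('tool delta cm',(R.T@(np.array(g)-p)*100).round(2))
E
python3 -c "
from h import *
to([.5017,-.1793,.108])"
```

```text
t 3.4333 p [ 0.4648 -0.0895  0.1571] yaz -42.26 z [-0.003 -0.    -1.   ] F [-0.5  0.5 -0.4] w 0.005 j [-0.56  0.38  0.83  2.09 -0.38  0.83 -0.24]
tool delta cm [-4.16  8.78  4.9 ]
```

{"api": "step_arm", "payload": {"plan": [{"wx": 0, "wy": 0, "wz": 0, "tx": -0.5, "ty": 1.1, "tz": 0, "hand": 0}, {"wx": 0, "wy": 0, "wz": 0, "tx": -0.5, "ty": 1.1, "tz": 0, "hand": 0}, {"wx": 0, "wy": 0, "wz": 0, "tx": -0.5, "ty": 1.1, "tz": 0, "hand": 0}, {"wx": 0, "wy": 0, "wz": 0, "tx": -0.5, "ty": 1.1, "tz": 0, "hand": 0}, {"wx": 0, "wy": 0, "wz": 0, "tx": -0.5, "ty": 1.1, "tz": 0, "hand": 0}, {"wx": 0, "wy": 0, "wz": 0, "tx": -0.5, "ty": 1.1, "tz": 0, "hand": 0}, {"wx": 0, "wy": 0, "wz": 0, "tx": -0.5, "ty": 1.1, "tz": 0, "hand": 0}, {"wx": 0, "wy": 0, "wz": 0, "tx": -0.66, "ty": 1.08, "tz": 0, "hand": 0}, {"wx": 0, "wy": 0, "wz": 0, "tx": 0, "ty": 0, "tz": 0, "hand": 0}, {"wx": 0, "wy": 0, "wz": 0, "tx": 0, "ty": 0, "tz": 0, "hand": 0}]}}

```text
clock: 4.27
position: [0.5031, -0.18, 0.1589]
ee_rot: [-2.871, -1.276, 0.0]
force: [-0.1, 0.9, 0.7]
width: 0.006
```

```bash
python3 -c "
from h import *
to([.5017,-.1793,.108])
a,_=arm.get_image('scene');b,_=arm.get_image('top')
cv2.imwrite('pics/p1.png',np.hstack([cv2.resize(a[170:320,170:370],(400,300)),cv2.resize(b[200:330,280:480][:, :],(400,300))])[:,:,::-1])"
```

```text
t 4.2667 p [ 0.5031 -0.18    0.1589] yaz -42.08 z [-0. -0. -1.] F [-0.1  0.9  0.7] w 0.006 j [-0.33  0.47  0.79  1.95 -0.43  0.9  -0.05]
tool delta cm [-0.04 -0.15  5.09]
```

View pics/p1.png

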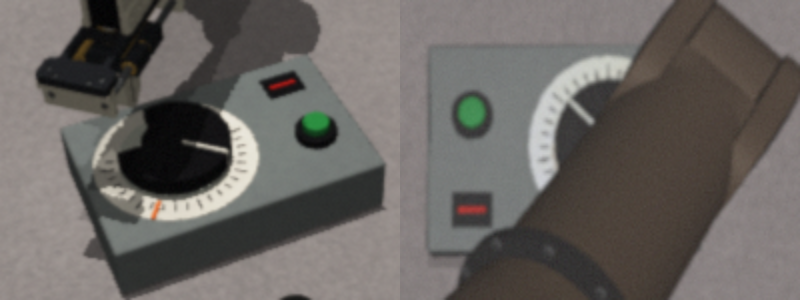

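The scene view shows the fingertips over the notch and the index line clear of the arm. The top view is blocked by the arm. I'll go down into the notch.

{"api": "step_arm", "payload": {"plan": [{"wx": 0, "wy": 0, "wz": 0, "tx": 0, "ty": -0.15, "tz": 0.8, "hand": 0}, {"wx": 0, "wy": 0, "wz": 0, "tx": 0, "ty": 0, "tz": 0.8, "hand": 0}, {"wx": 0, "wy": 0, "wz": 0, "tx": 0, "ty": 0, "tz": 0.8, "hand": 0}, {"wx": 0, "wy": 0, "wz": 0, "tx": 0, "ty": 0, "tz": 0.7, "hand": 0}, {"wx": 0, "wy": 0, "wz": 0, "tx": 0, "ty": 0, "tz": 0.5, "hand": 0}, {"wx": 0, "wy": 0, "wz": 0, "tx": 0, "ty": 0, "tz": 0.5, "hand": 0}, {"wx": 0, "wy": 0, "wz": 0, "tx": 0, "ty": 0, "tz": 0.5, "hand": 0}, {"wx": 0, "wy": 0, "wz": 0, "tx": 0, "ty": 0, "tz": 0.4, "hand": 0}, {"wx": 0, "wy": 0, "wz": 0, "tx": 0, "ty": 0, "tz": 0, "hand": 0}, {"wx": 0, "wy": 0, "wz": 0, "tx": 0, "ty": 0, "tz": 0, "hand": 0}]}}

```text
clock: 5.2
position: [0.5021, -0.1787, 0.1086]
ee_rot: [-2.871, -1.275, 0.0]
force: [0.1, 0.6, 0.4]
width: 0.007
```

```bash
python3 -c "
from h import *
to([.5017,-.1793,.108])
a,_=arm.get_image('scene');print(measure(a,'scene'))
cv2.imwrite('pics/p2.png',cv2.resize(a[170:320,170:370],(800,600))[:,:,::-1])"
```

```text
t 5.2 p [ 0.5021 -0.1787  0.1086] yaz -42.12 z [-0. -0. -1.] F [0.1 0.6 0.4] w 0.007 j [-0.28  0.54  0.73  2.   -0.5   0.79  0.01]
tool delta cm [-0.07  0.01  0.06]
{'orange': np.float64(35.34), 'index(dir,cen,r)': [(np.float64(-48.18), np.float64(-48.98), np.float64(41.5))]}
```

View pics/p2.png

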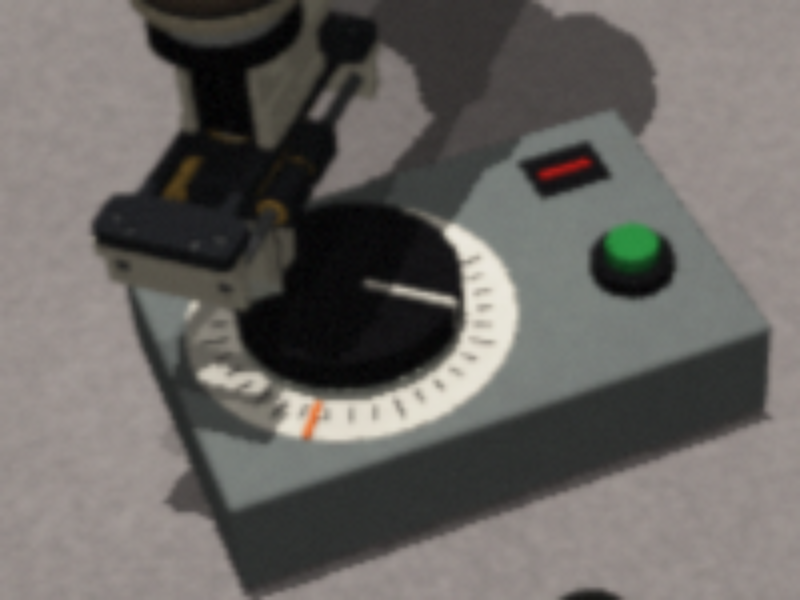

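{"api": "step_arm", "payload": {"plan": [{"wx": 0, "wy": 0, "wz": 0.5, "tx": 0.007, "ty": -0.256, "tz": 0, "hand": 0}, {"wx": 0, "wy": 0, "wz": 0.5, "tx": 0.007, "ty": -0.256, "tz": 0, "hand": 0}, {"wx": 0, "wy": 0, "wz": 0.5, "tx": 0.007, "ty": -0.256, "tz": 0, "hand": 0}, {"wx": 0, "wy": 0, "wz": 0.5, "tx": 0.007, "ty": -0.256, "tz": 0, "hand": 0}, {"wx": 0, "wy": 0, "wz": 0.5, "tx": 0.007, "ty": -0.256, "tz": 0, "hand": 0}, {"wx": 0, "wy": 0, "wz": 0.5, "tx": 0.007, "ty": -0.256, "tz": 0, "hand": 0}, {"wx": 0, "wy": 0, "wz": 0.5, "tx": 0.007, "ty": -0.256, "tz": 0, "hand": 0}, {"wx": 0, "wy": 0, "wz": 0.5, "tx": 0.007, "ty": -0.256, "tz": 0, "hand": 0}, {"wx": 0, "wy": 0, "wz": 0.5, "tx": 0.007, "ty": -0.256, "tz": 0, "hand": 0}, {"wx": 0, "wy": 0, "wz": 0.5, "tx": 0.007, "ty": -0.256, "tz": 0, "hand": 0}]}}

```text
clock: 6.08
position: [0.4889, -0.1586, 0.1095]
ee_rot: [3.102, 0.483, 0.003]
force: [0.2, -3.6, 0.8]
width: 0.008
```

```bash
cat >> h.py <<'E'
def pol():
    p,R=st(); v=p[:2]-np.array([.535,-.142]); cw=-np.degrees(np.arctan2(v[1],v[0]))%360
    y=R[:2,1]; print('r mm',np.hypot(*v)*1e3,'cw',cw,'tangent cw',(-np.degrees(np.arctan2(y[1],y[0]))+90)%360)
E
python3 -c "
from h import *
pol()
a,_=arm.get_image('scene');print(measure(a,'scene'))"
```

```text
t 6.0833 p [ 0.4889 -0.1586  0.1095] yaz -72.3 z [ 0.002 -0.002 -1.   ] F [ 0.2 -3.6  0.8] w 0.008 j [-0.42  0.56  0.89  2.05 -0.61  0.81 -0.42]
r mm 48.961296571562514 cw 160.18040286642633 tangent cw 162.30118599611632
{'orange': np.float64(35.35), 'index(dir,cen,r)': [(np.float64(-32.52), np.float64(-32.98), np.float64(43.2))]}
```

{"api": "step_arm", "payload": {"plan": [{"wx": 0, "wy": 0, "wz": 0.5, "tx": 0.007, "ty": -0.256, "tz": 0, "hand": 0}, {"wx": 0, "wy": 0, "wz": 0.5, "tx": 0.007, "ty": -0.256, "tz": 0, "hand": 0}, {"wx": 0, "wy": 0, "wz": 0.5, "tx": 0.007, "ty": -0.256, "tz": 0, "hand": 0}, {"wx": 0, "wy": 0, "wz": 0.5, "tx": 0.007, "ty": -0.256, "tz": 0, "hand": 0}, {"wx": 0, "wy": 0, "wz": 0.5, "tx": 0.007, "ty": -0.256, "tz": 0, "hand": 0}, {"wx": 0, "wy": 0, "wz": 0.5, "tx": 0.007, "ty": -0.256, "tz": 0, "hand": 0}, {"wx": 0, "wy": 0, "wz": 0.5, "tx": 0.007, "ty": -0.256, "tz": 0, "hand": 0}, {"wx": 0, "wy": 0, "wz": 0.5, "tx": 0.007, "ty": -0.256, "tz": 0, "hand": 0}, {"wx": 0, "wy": 0, "wz": 0.5, "tx": 0.007, "ty": -0.256, "tz": 0, "hand": 0}, {"wx": 0, "wy": 0, "wz": 0.5, "tx": 0.007, "ty": -0.256, "tz": 0, "hand": 0}]}}

```text
clock: 6.97
position: [0.4876, -0.1331, 0.1093]
ee_rot: [3.122, -0.334, 0.002]
force: [-0.5, -5.0, 2.1]
width: 0.003
```

```bash
python3 -c "
from h import *
pol()
a,_=arm.get_image('scene');print(measure(a,'scene'))"
```

```text
t 6.9667 p [ 0.4876 -0.1331  0.1093] yaz -102.22 z [ 0.001 -0.002 -1.   ] F [-0.5 -5.   2.1] w 0.003 j [-0.56  0.62  1.05  2.07 -0.72  0.87 -0.87]
r mm 48.24147199562267 cw 190.5752383498036 tangent cw 192.21656602390817
{'orange': np.float64(35.34), 'index(dir,cen,r)': [(np.float64(-2.36), np.float64(-2.16), np.float64(42.0))]}
```

{"api": "step_arm", "payload": {"plan": [{"wx": 0, "wy": 0, "wz": 0.5, "tx": 0.007, "ty": -0.256, "tz": 0, "hand": 0}, {"wx": 0, "wy": 0, "wz": 0.5, "tx": 0.007, "ty": -0.256, "tz": 0, "hand": 0}, {"wx": 0, "wy": 0, "wz": 0.5, "tx": 0.007, "ty": -0.256, "tz": 0, "hand": 0}, {"wx": 0, "wy": 0, "wz": 0.5, "tx": 0.007, "ty": -0.256, "tz": 0, "hand": 0}, {"wx": 0, "wy": 0, "wz": 0.5, "tx": 0.007, "ty": -0.256, "tz": 0, "hand": 0}, {"wx": 0, "wy": 0, "wz": 0.5, "tx": 0.007, "ty": -0.256, "tz": 0, "hand": 0}, {"wx": 0, "wy": 0, "wz": 0.5, "tx": 0.007, "ty": -0.256, "tz": 0, "hand": 0}, {"wx": 0, "wy": 0, "wz": 0.5, "tx": 0.007, "ty": -0.256, "tz": 0, "hand": 0}, {"wx": 0, "wy": 0, "wz": 0.5, "tx": 0.007, "ty": -0.256, "tz": 0, "hand": 0}, {"wx": 0, "wy": 0, "wz": 0.5, "tx": 0.007, "ty": -0.256, "tz": 0, "hand": 0}]}}

```text
clock: 7.85
position: [0.4987, -0.1106, 0.1092]
ee_rot: [2.93, -1.13, 0.001]
force: [-2.0, -4.1, 3.4]
width: 0.003
```

```bash
python3 -c "
from h import *
pol()
a,_=arm.get_image('scene');print(measure(a,'scene','pics/m3.png'))"
```

```text
t 7.85 p [ 0.4987 -0.1106  0.1092] yaz -132.16 z [ 0.    -0.001 -1.   ] F [-2.  -4.1  3.4] w 0.003 j [-0.66  0.72  1.19  2.06 -0.84  0.96 -1.32]
r mm 47.996332149532314 cw 220.90547819896994 tangent cw 222.16234448140432
{'orange': np.float64(35.34), 'index(dir,cen,r)': [(np.float64(27.35), np.float64(27.73), np.float64(34.0))]}
```

View pics/m3.png

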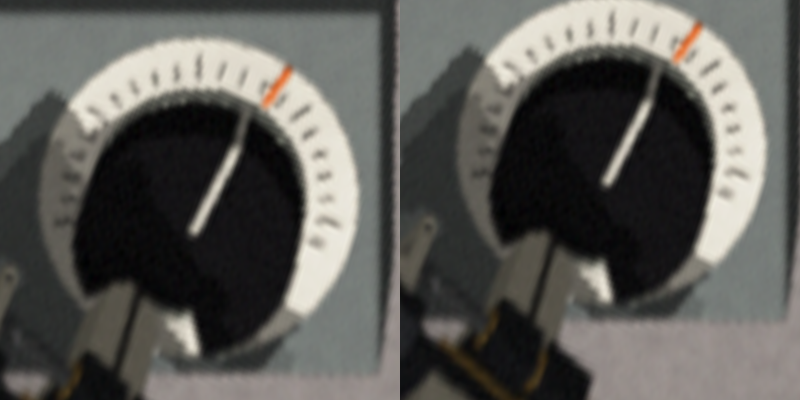

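The index is now about 8° short of the orange line, which sits at 35.3°. I'll move it most of the way and let it settle.

{"api": "step_arm", "payload": {"plan": [{"wx": 0, "wy": 0, "wz": 0.25, "tx": 0.002, "ty": -0.128, "tz": 0, "hand": 0}, {"wx": 0, "wy": 0, "wz": 0.25, "tx": 0.002, "ty": -0.128, "tz": 0, "hand": 0}, {"wx": 0, "wy": 0, "wz": 0.25, "tx": 0.002, "ty": -0.128, "tz": 0, "hand": 0}, {"wx": 0, "wy": 0, "wz": 0.25, "tx": 0.002, "ty": -0.128, "tz": 0, "hand": 0}, {"wx": 0, "wy": 0, "wz": 0, "tx": 0, "ty": 0, "tz": 0, "hand": 0}, {"wx": 0, "wy": 0, "wz": 0, "tx": 0, "ty": 0, "tz": 0, "hand": 0}, {"wx": 0, "wy": 0, "wz": 0, "tx": 0, "ty": 0, "tz": 0, "hand": 0}, {"wx": 0, "wy": 0, "wz": 0, "tx": 0, "ty": 0, "tz": 0, "hand": 0}, {"wx": 0, "wy": 0, "wz": 0, "tx": 0, "ty": 0, "tz": 0, "hand": 0}, {"wx": 0, "wy": 0, "wz": 0, "tx": 0, "ty": 0, "tz": 0, "hand": 0}]}}

```text
clock: 8.73
position: [0.5024, -0.1059, 0.1087]
ee_rot: [-2.869, 1.28, -0.0]
force: [-0.8, -2.4, 3.5]
width: 0.004
```

```bash
python3 -c "
from h import *
pol()
a,_=arm.get_image('scene');print(measure(a,'scene','pics/m4.png'))
a,_=arm.get_image('top');print(measure(a,'top','pics/m4t.png'))"
```

```text
t 8.7333 p [ 0.5024 -0.1059  0.1087] yaz -138.09 z [ 0.  0. -1.] F [-0.8 -2.4  3.5] w 0.004 j [-0.67  0.74  1.21  2.06 -0.86  0.98 -1.41]
r mm 48.670075403009854 cw 227.94654932649328 tangent cw 228.08946257512824
{'orange': np.float64(35.34), 'index(dir,cen,r)': [(np.float64(34.33), np.float64(34.82), np.float64(34.1))]}
{'index(dir,cen,r)': []}
```

View pics/m4t.png

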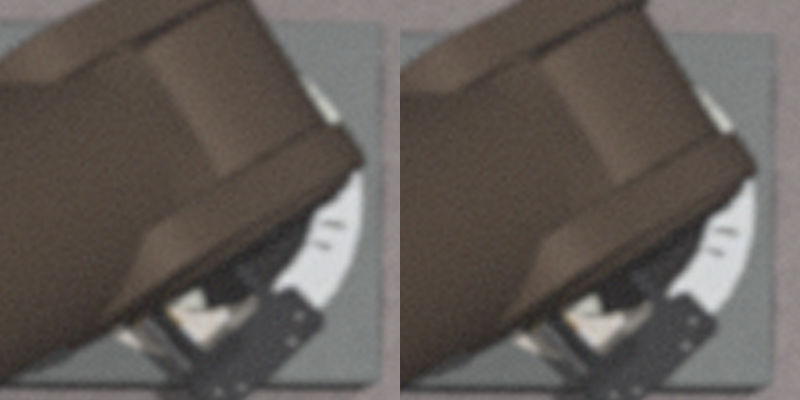

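View pics/m4.png

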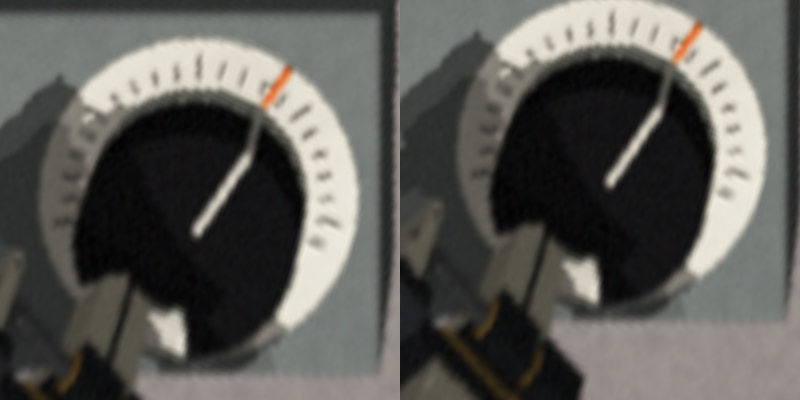

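{"api": "step_arm", "payload": {"plan": [{"wx": 0, "wy": 0, "wz": 0.05, "tx": 0, "ty": -0.03, "tz": 0, "hand": 0}, {"wx": 0, "wy": 0, "wz": 0.05, "tx": 0, "ty": -0.03, "tz": 0, "hand": 0}, {"wx": 0, "wy": 0, "wz": 0, "tx": 0, "ty": 0, "tz": 0, "hand": 0}, {"wx": 0, "wy": 0, "wz": 0, "tx": 0, "ty": 0, "tz": 0, "hand": 0}, {"wx": 0, "wy": 0, "wz": 0, "tx": 0, "ty": 0, "tz": 0, "hand": 0}, {"wx": 0, "wy": 0, "wz": 0, "tx": 0, "ty": 0, "tz": 0, "hand": 0}, {"wx": 0, "wy": 0, "wz": 0, "tx": 0, "ty": 0, "tz": 0, "hand": 0}, {"wx": 0, "wy": 0, "wz": 0, "tx": 0, "ty": 0, "tz": 0, "hand": 0}, {"wx": 0, "wy": 0, "wz": 0, "tx": 0, "ty": 0, "tz": 0, "hand": 0}, {"wx": 0, "wy": 0, "wz": 0, "tx": 0, "ty": 0, "tz": 0, "hand": 0}]}}

```text
clock: 9.67
position: [0.5028, -0.1055, 0.1087]
ee_rot: [-2.862, 1.295, 0.0]
force: [-2.2, -4.4, 4.1]
width: 0.004
```

```bash
python3 -c "
from h import *
pol()
a,_=arm.get_image('scene');print(measure(a,'scene','pics/m5.png'))"
```

```text
t 9.6667 p [ 0.5028 -0.1055  0.1087] yaz -138.7 z [-0.  0. -1.] F [-2.2 -4.4  4.1] w 0.004 j [-0.67  0.74  1.21  2.06 -0.86  0.98 -1.42]
r mm 48.64376661569766 cw 228.5371267474779 tangent cw 228.70438776433772
{'orange': np.float64(35.34), 'index(dir,cen,r)': [(np.float64(34.7), np.float64(35.23), np.float64(34.0))]}
```

{"api": "step_arm", "payload": {"plan": [{"wx": 0, "wy": 0, "wz": 0, "tx": 0, "ty": 0.2, "tz": 0, "hand": 0}, {"wx": 0, "wy": 0, "wz": 0, "tx": 0, "ty": 0.2, "tz": 0, "hand": 0}, {"wx": 0, "wy": 0, "wz": 0, "tx": 0, "ty": 0, "tz": -0.5, "hand": 0}, {"wx": 0, "wy": 0, "wz": 0, "tx": 0, "ty": 0, "tz": -1, "hand": 0}, {"wx": 0, "wy": 0, "wz": 0, "tx": 0, "ty": 0, "tz": -1, "hand": 0}, {"wx": 0, "wy": 0, "wz": 0, "tx": 0, "ty": 0, "tz": -1, "hand": 0}, {"wx": 0, "wy": 0, "wz": 0, "tx": 0, "ty": 0, "tz": -1, "hand": 0}, {"wx": 0, "wy": 0, "wz": 0, "tx": 0, "ty": 0, "tz": -1, "hand": 0}, {"wx": 0, "wy": 0, "wz": 0, "tx": 0, "ty": 0, "tz": 0, "hand": 0}, {"wx": 0, "wy": 0, "wz": 0, "tx": 0, "ty": 0, "tz": 0, "hand": 0}]}}

```text
clock: 10.55
position: [0.5003, -0.108, 0.1646]
ee_rot: [-2.861, 1.294, -0.002]
force: [-0.4, 0.9, -0.3]
width: 0.008
```

```bash
python3 -c "
from h import *
pol()
print(ray('top',[315.27,248.23],.093),ray('scene',[327.47,231.75],.093))
to([.564,.008,.16])
a,_=arm.get_image('scene');print(measure(a,'scene','pics/m6.png'))"
```

```text
t 10.55 p [ 0.5003 -0.108   0.1646] yaz -138.67 z [ 0.002  0.001 -1.   ] F [-0.4  0.9 -0.3] w 0.008 j [-0.72  0.64  1.27  2.01 -0.73  1.04 -1.52]
r mm 48.53936106366482 cw 224.40536116714532 tangent cw 228.66893680147305
[[0.56393908 0.00697711 0.093     ]] [[0.57273713 0.00536429 0.093     ]]
t 10.55 p [ 0.5003 -0.108   0.1646] yaz -138.67 z [ 0.002  0.001 -1.   ] F [-0.4  0.9 -0.3] w 0.008 j [-0.72  0.64  1.27  2.01 -0.73  1.04 -1.52]
tool delta cm [ -4.51 -12.44   0.48]
{'orange': np.float64(35.34), 'index(dir,cen,r)': [(np.float64(34.72), np.float64(35.25), np.float64(34.0))]}
```

View pics/m6.png

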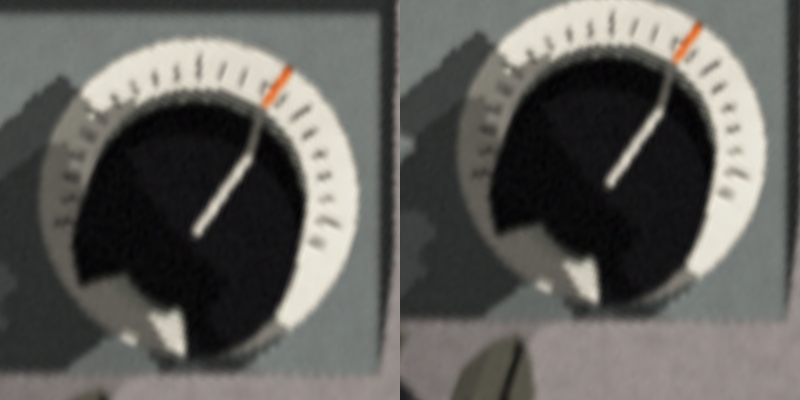

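{"api": "step_arm", "payload": {"plan": [{"wx": 0, "wy": 0, "wz": -1, "tx": 0, "ty": 0, "tz": 0, "hand": 0}, {"wx": 0, "wy": 0, "wz": -1, "tx": 0, "ty": 0, "tz": 0, "hand": 0}, {"wx": 0, "wy": 0, "wz": -1, "tx": 0, "ty": 0, "tz": 0, "hand": 0}, {"wx": 0, "wy": 0, "wz": -1, "tx": 0, "ty": 0, "tz": 0, "hand": 0}, {"wx": 0, "wy": 0, "wz": -1, "tx": 0, "ty": 0, "tz": 0, "hand": 0}, {"wx": 0, "wy": 0, "wz": -1, "tx": 0, "ty": 0, "tz": 0, "hand": 0}, {"wx": 0, "wy": 0, "wz": -1, "tx": 0, "ty": 0, "tz": 0, "hand": 0}, {"wx": 0, "wy": 0, "wz": -1, "tx": 0, "ty": 0, "tz": 0, "hand": 0}, {"wx": 0, "wy": 0, "wz": 0, "tx": 0, "ty": 0, "tz": 0, "hand": 0}, {"wx": 0, "wy": 0, "wz": 0, "tx": 0, "ty": 0, "tz": 0, "hand": 0}]}}

```text
clock: 11.43
position: [0.4995, -0.1081, 0.1635]
ee_rot: [-3.141, 0.025, 0.001]
force: [0.4, 0.3, 1.1]
width: 0.005
```

```bash
python3 -c "
from h import *
to([.565,.008,.14])"
```

```text
t 11.4333 p [ 0.4995 -0.1081  0.1635] yaz -90.9 z [-0.     0.001 -1.   ] F [0.4 0.3 1.1] w 0.005 j [-0.62  0.51  1.03  2.01 -0.55  0.94 -0.88]
tool delta cm [  6.36 -11.71   2.35]
```

{"api": "step_arm", "payload": {"plan": [{"wx": 0, "wy": 0, "wz": 0, "tx": 0.8, "ty": -1.46, "tz": 0, "hand": 0}, {"wx": 0, "wy": 0, "wz": 0, "tx": 0.8, "ty": -1.46, "tz": 0, "hand": 0}, {"wx": 0, "wy": 0, "wz": 0, "tx": 0.8, "ty": -1.46, "tz": 0, "hand": 0}, {"wx": 0, "wy": 0, "wz": 0, "tx": 0.8, "ty": -1.46, "tz": 0, "hand": 0}, {"wx": 0, "wy": 0, "wz": 0, "tx": 0.8, "ty": -1.46, "tz": 0.4, "hand": 0}, {"wx": 0, "wy": 0, "wz": 0, "tx": 0.8, "ty": -1.46, "tz": 0.5, "hand": 0}, {"wx": 0, "wy": 0, "wz": 0, "tx": 0.8, "ty": -1.46, "tz": 0.6, "hand": 0}, {"wx": 0, "wy": 0, "wz": 0, "tx": 0.8, "ty": -1.46, "tz": 0.6, "hand": 0}, {"wx": 0, "wy": 0, "wz": 0, "tx": 0, "ty": 0, "tz": 0, "hand": 0}, {"wx": 0, "wy": 0, "wz": 0, "tx": 0, "ty": 0, "tz": 0, "hand": 0}]}}

```text
clock: 12.27
position: [0.5653, 0.0089, 0.1417]
ee_rot: [3.141, -0.017, -0.002]
force: [0.0, -0.7, 1.9]
width: 0.004
```

```bash
python3 -c "
from h import *
to([.565,.008,.12])
a,_=arm.get_image('scene');print(measure(a,'scene'))
b,_=arm.get_image('top');print(measure(b,'top','pics/m7t.png'))
cv2.imwrite('pics/p7.png',np.hstack([cv2.resize(a[170:320,210:410],(400,300),interpolation=cv2.INTER_CUBIC),cv2.resize(b[200:350,270:470],(400,300))])[:,:,::-1])"
```

```text
t 12.2667 p [0.5653 0.0089 0.1417] yaz -90.62 z [-0.001 -0.001 -1.   ] F [ 0.  -0.7  1.9] w 0.004 j [-0.76  0.62  0.98  1.9  -0.63  0.97 -1.07]
tool delta cm [-0.03  0.09  2.17]
{'orange': np.float64(35.35), 'index(dir,cen,r)': [(np.float64(34.72), np.float64(35.23), np.float64(33.9))]}
{'orange': np.float64(35.15), 'index(dir,cen,r)': [(np.float64(34.51), np.float64(34.96), np.float64(34.1))]}
```

View pics/p7.png

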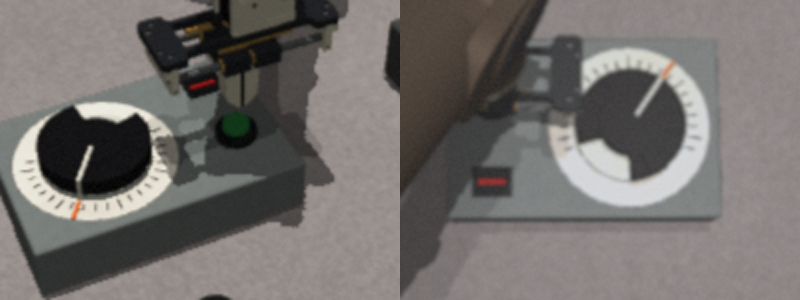

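Both views put the index within about 0.5° of the orange line. The fingertips are over the green button, so I'll press slowly and watch the force.

{"api": "step_arm", "payload": {"plan": [{"wx": 0, "wy": 0, "wz": 0, "tx": -0.03, "ty": 0.09, "tz": 0.4, "hand": 0}, {"wx": 0, "wy": 0, "wz": 0, "tx": 0, "ty": 0, "tz": 0.5, "hand": 0}, {"wx": 0, "wy": 0, "wz": 0, "tx": 0, "ty": 0, "tz": 0.5, "hand": 0}, {"wx": 0, "wy": 0, "wz": 0, "tx": 0, "ty": 0, "tz": 0.4, "hand": 0}, {"wx": 0, "wy": 0, "wz": 0, "tx": 0, "ty": 0, "tz": 0.4, "hand": 0}, {"wx": 0, "wy": 0, "wz": 0, "tx": 0, "ty": 0, "tz": 0.3, "hand": 0}, {"wx": 0, "wy": 0, "wz": 0, "tx": 0, "ty": 0, "tz": 0, "hand": 0}, {"wx": 0, "wy": 0, "wz": 0, "tx": 0, "ty": 0, "tz": 0, "hand": 0}, {"wx": 0, "wy": 0, "wz": 0, "tx": 0, "ty": 0, "tz": 0, "hand": 0}, {"wx": 0, "wy": 0, "wz": 0, "tx": 0, "ty": 0, "tz": 0, "hand": 0}]}}

```text
clock: 13.2
position: [0.5651, 0.0069, 0.1179]
ee_rot: [-3.142, 0.019, -0.001]
force: [0.4, 0.6, -0.1]
width: 0.006
```

{"api": "step_arm", "payload": {"plan": [{"wx": 0, "wy": 0, "wz": 0, "tx": 0, "ty": -0.05, "tz": 0.2, "hand": 0}, {"wx": 0, "wy": 0, "wz": 0, "tx": 0, "ty": -0.05, "tz": 0.2, "hand": 0}, {"wx": 0, "wy": 0, "wz": 0, "tx": 0, "ty": 0, "tz": 0.2, "hand": 0}, {"wx": 0, "wy": 0, "wz": 0, "tx": 0, "ty": 0, "tz": 0, "hand": 0}, {"wx": 0, "wy": 0, "wz": 0, "tx": 0, "ty": 0, "tz": 0, "hand": 0}, {"wx": 0, "wy": 0, "wz": 0, "tx": 0, "ty": 0, "tz": 0, "hand": 0}, {"wx": 0, "wy": 0, "wz": 0, "tx": 0, "ty": 0, "tz": 0, "hand": 0}, {"wx": 0, "wy": 0, "wz": 0, "tx": 0, "ty": 0, "tz": 0, "hand": 0}, {"wx": 0, "wy": 0, "wz": 0, "tx": 0, "ty": 0, "tz": 0, "hand": 0}, {"wx": 0, "wy": 0, "wz": 0, "tx": 0, "ty": 0, "tz": 0, "hand": 0}]}}

```text
clock: 14.03
position: [0.5651, 0.008, 0.1118]
ee_rot: [-3.141, 0.019, -0.001]
force: [1.9, 0.9, 2.3]
width: 0.003
```

{"api": "step_arm", "payload": {"plan": [{"wx": 0, "wy": 0, "wz": 0, "tx": 0, "ty": 0, "tz": 0.1, "hand": 0}, {"wx": 0, "wy": 0, "wz": 0, "tx": 0, "ty": 0, "tz": 0.1, "hand": 0}, {"wx": 0, "wy": 0, "wz": 0, "tx": 0, "ty": 0, "tz": 0, "hand": 0}, {"wx": 0, "wy": 0, "wz": 0, "tx": 0, "ty": 0, "tz": 0, "hand": 0}, {"wx": 0, "wy": 0, "wz": 0, "tx": 0, "ty": 0, "tz": 0, "hand": 0}, {"wx": 0, "wy": 0, "wz": 0, "tx": 0, "ty": 0, "tz": 0, "hand": 0}, {"wx": 0, "wy": 0, "wz": 0, "tx": 0, "ty": 0, "tz": 0, "hand": 0}, {"wx": 0, "wy": 0, "wz": 0, "tx": 0, "ty": 0, "tz": 0, "hand": 0}, {"wx": 0, "wy": 0, "wz": 0, "tx": 0, "ty": 0, "tz": 0, "hand": 0}, {"wx": 0, "wy": 0, "wz": 0, "tx": 0, "ty": 0, "tz": 0, "hand": 0}]}}

```text
clock: 14.87
position: [0.5651, 0.0079, 0.1098]
ee_rot: [-3.141, 0.019, -0.0]
force: [1.7, 0.3, 3.9]
width: 0.006
```

{"api": "step_arm", "payload": {"plan": [{"wx": 0, "wy": 0, "wz": 0, "tx": 0, "ty": 0, "tz": 0.1, "hand": 0}, {"wx": 0, "wy": 0, "wz": 0, "tx": 0, "ty": 0, "tz": 0.1, "hand": 0}, {"wx": 0, "wy": 0, "wz": 0, "tx": 0, "ty": 0, "tz": 0, "hand": 0}, {"wx": 0, "wy": 0, "wz": 0, "tx": 0, "ty": 0, "tz": 0, "hand": 0}, {"wx": 0, "wy": 0, "wz": 0, "tx": 0, "ty": 0, "tz": 0, "hand": 0}, {"wx": 0, "wy": 0, "wz": 0, "tx": 0, "ty": 0, "tz": 0, "hand": 0}, {"wx": 0, "wy": 0, "wz": 0, "tx": 0, "ty": 0, "tz": 0, "hand": 0}, {"wx": 0, "wy": 0, "wz": 0, "tx": 0, "ty": 0, "tz": 0, "hand": 0}, {"wx": 0, "wy": 0, "wz": 0, "tx": 0, "ty": 0, "tz": 0, "hand": 0}, {"wx": 0, "wy": 0, "wz": 0, "tx": 0, "ty": 0, "tz": 0, "hand": 0}]}}

```text
clock: 15.7
position: [0.5651, 0.0079, 0.1082]
ee_rot: [-3.141, 0.019, -0.001]
force: [-0.7, 1.9, 12.4]
width: 0.005
```

{"api": "step_arm", "payload": {"plan": [{"wx": 0, "wy": 0, "wz": 0, "tx": 0, "ty": 0, "tz": 0.1, "hand": 0}, {"wx": 0, "wy": 0, "wz": 0, "tx": 0, "ty": 0, "tz": 0, "hand": 0}, {"wx": 0, "wy": 0, "wz": 0, "tx": 0, "ty": 0, "tz": 0, "hand": 0}, {"wx": 0, "wy": 0, "wz": 0, "tx": 0, "ty": 0, "tz": 0, "hand": 0}, {"wx": 0, "wy": 0, "wz": 0, "tx": 0, "ty": 0, "tz": 0, "hand": 0}, {"wx": 0, "wy": 0, "wz": 0, "tx": 0, "ty": 0, "tz": 0, "hand": 0}, {"wx": 0, "wy": 0, "wz": 0, "tx": 0, "ty": 0, "tz": 0, "hand": 0}, {"wx": 0, "wy": 0, "wz": 0, "tx": 0, "ty": 0, "tz": 0, "hand": 0}, {"wx": 0, "wy": 0, "wz": 0, "tx": 0, "ty": 0, "tz": 0, "hand": 0}, {"wx": 0, "wy": 0, "wz": 0, "tx": 0, "ty": 0, "tz": 0, "hand": 0}]}}

```text
clock: 16.53
position: [0.5652, 0.0079, 0.108]
ee_rot: [-3.14, 0.02, -0.001]
force: [-4.5, 3.0, 22.8]
width: 0.001
```

Stiff stop at TCP z = 0.108. That is about 6 mm below where contact began, so it fits the full button travel. I'll take a quick look and then release.

```bash
python3 -c "
from h import *
a,_=arm.get_image('scene');print(measure(a,'scene'))
cv2.imwrite('pics/p8.png',cv2.resize(a[190:265,280:380],(800,600),interpolation=cv2.INTER_CUBIC)[:,:,::-1])"
```

```text
{'orange': np.float64(35.34), 'index(dir,cen,r)': [(np.float64(34.78), np.float64(35.24), np.float64(33.9))]}
```

View pics/p8.png

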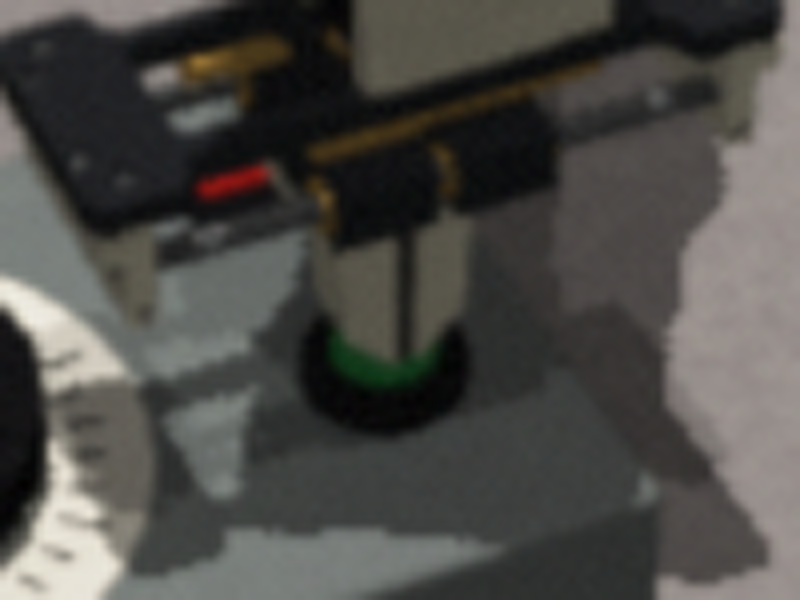

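{"api": "step_arm", "payload": {"plan": [{"wx": 0, "wy": 0, "wz": 0, "tx": 0, "ty": 0, "tz": -0.3, "hand": 0}, {"wx": 0, "wy": 0, "wz": 0, "tx": 0, "ty": 0, "tz": -0.5, "hand": 0}, {"wx": 0, "wy": 0, "wz": 0, "tx": 0, "ty": 0, "tz": -0.8, "hand": 0}, {"wx": 0, "wy": 0, "wz": 0, "tx": 0, "ty": 0, "tz": -1, "hand": 0}, {"wx": 0, "wy": 0, "wz": 0, "tx": 0, "ty": 0, "tz": -1.5, "hand": 0}, {"wx": 0, "wy": 0, "wz": 0, "tx": 0, "ty": 0, "tz": -2, "hand": 0}, {"wx": 0, "wy": 0, "wz": 0, "tx": 0, "ty": 0, "tz": -2, "hand": 0}, {"wx": 0, "wy": 0, "wz": 0, "tx": 0, "ty": 0, "tz": -1.5, "hand": 0}, {"wx": 0, "wy": 0, "wz": 0, "tx": 0, "ty": 0, "tz": 0, "hand": 0}, {"wx": 0, "wy": 0, "wz": 0, "tx": 0, "ty": 0, "tz": 0, "hand": 0}]}}

```text
clock: 17.42
position: [0.5649, 0.0079, 0.2034]
ee_rot: [-3.141, 0.019, -0.001]
force: [0.5, 0.2, -0.9]
width: 0.007
```

```bash
python3 -c "
from h import *
st()
a,_=arm.get_image('scene');print(measure(a,'scene'))
b,_=arm.get_image('top');print(measure(b,'top'))
cv2.imwrite('pics/p9.png',a[:,:,::-1])
cv2.imwrite('pics/p9b.png',cv2.resize(a[190:265,280:380],(800,600),interpolation=cv2.INTER_CUBIC)[:,:,::-1])"
```

```text
t 17.4167 p [0.5649 0.0079 0.2034] yaz -90.7 z [ 0.001  0.    -1.   ] F [ 0.5  0.2 -0.9] w 0.007 j [-0.81  0.55  1.06  1.84 -0.55  1.08 -1.13]
{'orange': np.float64(35.34), 'index(dir,cen,r)': [(np.float64(34.73), np.float64(35.24), np.float64(33.9))]}
{'orange': np.float64(35.18), 'index(dir,cen,r)': [(np.float64(34.49), np.float64(34.95), np.float64(34.1))]}
```

View pics/p9.png

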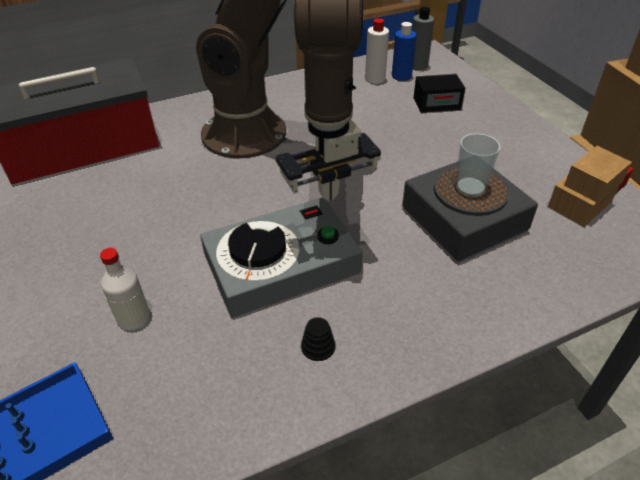

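View pics/p9b.png

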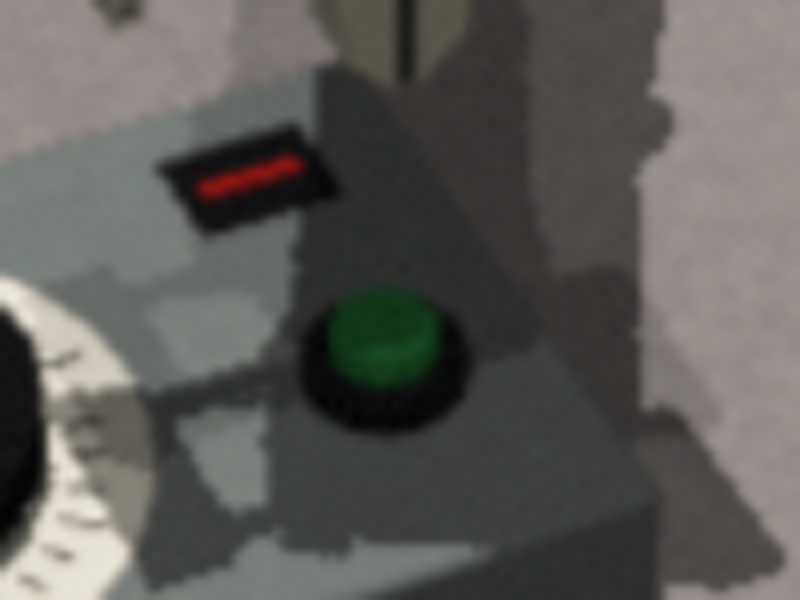

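The pressed view shows the fingertips on the green cap and clear of the housing. After release the button stands proud again, and the bottle, boot and beaker are where they were. I'm handing in.

```bash
python3 -c "
from h import *
print(arm.sign_off())"
```

```text
the job is handed in; nothing more can be done
None
```

I pushed the dial clockwise about 83° by its notch until its index line met the orange line, then pressed the green start button fully down and let it go. I handed the job in at about 17.5 s, with the arm clear of everything.

- **Dial:** The last check, from both cameras with the arm clear, put the index at 34.5–35.2° and the orange line at 35.2–35.3°. The line-direction and line-centre readings differ by about 0.5°, so the dial may be up to about 0.7° short. It did not move while I pressed the button.
- **Button:** It went down about 6 mm to a hard stop at about 23 N. The pictures show it back up after release.
- **Other things:** The beaker, the coolant bottle and the rubber boot looked unmoved in the last picture. I judged that by eye and did not measure them again.

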